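# Tip a game carton onto the labelling mat and push it home

## Task

The small carton with the orange panel stands at the near end of the grey labelling mat: push it high up so that it topples towards the aluminium stop bar and lands flat, panel up, inside the yellow outline. Let go of it, then push it, still lying, squarely home against the stop bar, ready for its label. Use the fingers only to push: do not lift or carry the carton, and leave the blue-panel carton and everything else on the table where it is.

Things in the scene. Friction and masses are not known exactly. Their poses are not given: they have to be found in the camera images.
- carton: the carton to tip: rigid cardboard box, 40 mm (x) by 80 mm (y) by 110 mm (z, height), about 0.15 to 0.31 kg, with an orange panel bearing a white disc on its -x face. Origin at the centre of its underside while it stands. At the start it stands on the mat, panel to the near side, its +x within 0.12 rad of the mat's +x
- carton_center (a point): centre of the orange-panel carton's volume (55 mm above its underside while standing)
- carton_top (a point): centre of the orange-panel carton's top face, the face that comes to meet the stop bar. Once toppled, the carton lies some 20 to 50 mm short of the bar
- carton_foot (a point): middle of the orange-panel carton's leading lower edge (its +x side). Pushed near its top with ordinary friction, the carton tips about this edge, and falls by itself once it leans about 20 degrees; the edge stays down on the mat
- mat: grey labelling mat fixed to the table, 3 mm thick, board from x = -100 to +130 mm and y = -95 to +95 mm. Origin at table height on its centre line, +x towards the stop bar, z up. Flat yellow outline on it, inside x = -45 to +115 mm (stop face), y = -68 to +68 mm. Aluminium stop bar at its far end, 14 mm (x) by 170 mm (y), top 25 mm above the table
- stop (a point): middle of the stop bar's face that looks to the carton (mat's -x side), 14 mm above the table
- spare: bystander: the same carton with a blue panel, standing on the table; origin at the centre of its underside
- tape_dispenser: bystander: dark tape dispenser, 52 x 177 x 98 mm, origin under its centre
- pencil: bystander: green pencil, 112 mm long, lying
- pen: bystander: white and red pen, 145 mm long, lying
- piece_0: bystander: blue wooden game piece, 22 x 22 x 13 mm
Things that resemble listed ones, but are neither listed nor needed, are in the scene too. Leave any black look-alike of the carton alone.

How it is judged (in metres and radians):
On the way:
1. the carton has toppled and lies flat, panel up, inside the outline, short of the stop bar, at rest and not touched by the fingers (angle between carton's own x axis and vertical above 3.06 rad and y of carton_center in the frame of mat between -0.026 and 0.026 m and x of carton_foot in the frame of mat above -0.048 m and x of carton_top in the frame of mat below 0.107 m and angle between the z axis of carton and the x axis of mat, either way round below 0.3 rad and linear speed of carton below 0.02 m/s and contact force between the fingers and carton below 0.3 N), for 0.2 s.
At the end, for the whole second after the job is handed in: The orange-panel carton lies flat on the mat, panel up, at rest, its top face within 6 mm of the stop face and square to the bar within 0.07 rad, its centre within 26 mm of the mat's centre line (inside the outline) (angle between carton's own x axis and vertical above 3.06 rad and y of carton_center in the frame of mat between -0.026 and 0.026 m and x of carton_top in the frame of mat above 0.109 m and angle between the z axis of carton and the x axis of mat, either way round below 0.07 rad and height (world z) of carton_center below 0.027 m and linear speed of carton below 0.01 m/s); the robot touches nothing.
It fails at once if the orange-panel carton is lifted: its leading lower edge rises more than 17 mm above the mat, or its centre more than 15 mm above where it stood (height (world z) of carton_foot above 0.02 m or height (world z) of carton_center above 0.073 m).
It fails at once if a bystander (blue-panel carton, tape dispenser, pencil, pen, blue game piece) is moved by more than 15 mm (distance of any of spare, tape_dispenser, pencil, pen, piece_0 from where it was at the start of the episode above 0.015 m).
It fails at once if the blue-panel carton is tipped (angle between spare's own z axis and vertical above 0.2 rad).
It also fails if it takes over 40 s, if anything falls off the work surface, if the arm or the gripper's body presses on something with over 40 N, if the wrist force passes 120 N, or if a joint passes its speed limit or range.

## Robot

A 6-joint arm with a two-finger parallel gripper is mounted at the origin on a cart in front of the work surface, level with it; the furniture and walls round the work are solid. World frame = base frame: x ahead of the robot, y to its left, z up, the work surface at z = 0. Lengths are in m, angles in degrees, forces in N, time in s.
With the tool pointing down it reaches from about 0.225 to 0.875 m from the base axis. Payload 3.4 kg.
Tool frame: the origin (TCP) lies between the finger pads; the fingertips stand 25 mm ahead of it and the grasp point (between the pads) lies 6 mm ahead of it; x points along the fingers, z is the direction in which the jaws open and shut, and the axes are right-handed (so a half turn about x gives the same grasp; the last joint's range is limited). The gripper opens to 85 mm and grips with 20 to 120 N. Pads are 22 mm wide; open, the fingers measure 114 mm over their backs; the gripper's body (76 mm by 85 mm) begins 54 mm behind the grasp point. The pads swing forward as they close: fully open they stand 13 mm farther back than shut.
Start: joints at [67.437, 15.808, 86.224, -0, 77.962, -6.933], TCP at [0.155, 0.554, 0.256] pointing down, gripper open.
Joint ranges: [-165.64, 165.64], [-43.16, 119.46], [12.63, 154.43], [-67.54, 247.53], [6.08, 155.33], [-154.97, 154.97]. Speed limits (degrees/s): [147.25, 147.25, 180, 180, 180, 180].

## Interface

Orientations are given as [roll, pitch, yaw] about the fixed x, y, z axes, in that order (R = Rz(yaw) Ry(pitch) Rx(roll)).
In Python, from bench import r gives the robot as it stands.
- The arm moves only by the shell command python3 -m creep 'ROWS' [FORCE]. ROWS is JSON, a list of rows, each an object with "delta_pos": the shift along the world's x, y, z in m, a list of three; "twist": the turn about the world's z in degrees; "fingers": the closure in counts, from 0 (fully open) to 255 (shut). A call has 1 to 12 rows; each row is the pose to reach, as a shift and turn from the pose measured when the call began; what a row does not reach only later rows make up. A row lasts 1/10 s, in which the tool goes at most 50 mm and 8.59 degrees, less where a joint would pass 70% of its speed; a pose out of reach is approached as far as the arm can. A call with a gripper value outside its range is refused whole. The fingers move at their own pace and stop on an object; FORCE is the grip in N (left out, the last holds). Time passes only in rows, so rows that repeat a pose let the fingers close. It gives the time, the measured TCP pose, the force and the opening at its end, in the units of the state.
- r.get_obs(): the state, without advancing time (a new reading comes with each control period).
- r.grab_frame(name): name is "side" or "top"; returns the picture (384x512x3 uint8, red, green, blue); there is no depth.
- r.get_calibration(name): a dict with "fovy" (degrees; the focal length in pixels is half the picture's height over the tangent of half this angle, whatever the lens; pixels are square), "cx", "cy" (the principal point, pixels), "cam_to_world" (4x4, takes a point from camera to world coordinates). Camera axes: x right, y up, looking along -z (the intrinsics and any distortion apply to the point x, -y, -z); pixel columns grow to the right and rows downward; lengths in m; the calibration is good to about 2 mm. A picture is of the moment at which its call begins. get_calibration takes no time and is no camera call.
- r.finish_job(): hands the job in, once; it reports no verdict.
The state is a dict: "t": time; "q": joint angles; "joint_vel": joint speeds; "tau": joint torques, N m; "ee_pos": TCP position; "tcp_rot": TCP orientation; "force": force on the tool from outside, world axes, zero at the start; "moment": the same for the moment, N m; "gripper_width": finger opening in m.
Only numpy, scipy, OpenCV 4.12 (cv2) and the standard library are available. Lean on these libraries where they do the work, as an engineer would, in place of code of your own. Each camera call takes 0.05 s, during which the arm holds its last target.

## Working session

There is one attempt and no reset: what is moved stays moved. The work goes in short steps, Python scripts to look and compute and a shell command to move; the robot and the scene stay as the last step left them, time stands still between calls to the robot, and variables do not carry over. Pictures are saved under pics/ and viewed, and the job is handed in when it is done.

```bash
mkdir -p pics; python3 - <<'E'
from bench import r
import cv2
for n in("side","top"):
    f=r.grab_frame(n); cv2.imwrite(f"pics/{n}0.png",f[:,:,::-1])
    c=r.get_calibration(n); print(n,c)
print(r.get_obs())
E
```

```text
side {'fovy': 42.22110881102245, 'cx': 256.90712893529525, 'cy': 195.89151367365994, 'cam_to_world': array([[-0.9998181 ,  0.014641  ,  0.01222319,  0.51021974],
       [ 0.00683423, -0.323302  ,  0.94627116,  1.36899426],
       [ 0.01780613,  0.94618257,  0.32314313,  0.57316924],
       [ 0.        ,  0.        ,  0.        ,  1.        ]])}
top {'fovy': 45.95367480719951, 'cx': 259.1295949251143, 'cy': 188.30063509175892, 'cam_to_world': array([[ 1.61272311e-02,  9.86613761e-01, -1.62275075e-01,
         3.00232563e-01],
       [-9.99808123e-01,  1.77172270e-02,  8.35570911e-03,
         9.68412885e-04],
       [ 1.11189219e-02,  1.62109184e-01,  9.86710181e-01,
         1.26089160e+00],
       [ 0.00000000e+00,  0.00000000e+00,  0.00000000e+00,
         1.00000000e+00]])}
{'t': 0.1, 'q': array([ 6.74385672e+01,  1.58455520e+01,  8.62855544e+01,  6.14274510e-04,
        7.79621661e+01, -6.93476466e+00]), 'joint_vel': array([-0.00171807, -0.05917461, -0.00702348,  0.0505215 ,  0.02145546,
        0.05269144]), 'tau': array([ 2.73140271e-03, -4.17707455e+01, -2.46402311e+01, -1.68760985e-04,
        5.69779470e-03, -7.27724142e-06]), 'ee_pos': array([0.15475068, 0.55336321, 0.25552749]), 'tcp_rot': array([ 172.69632759,   89.90672559, -112.93046918]), 'force': array([-0.58537952, -0.14516048, -0.56225048]), 'moment': array([0.00137509, 0.03678667, 0.00371982]), 'gripper_width': 0.08521561967400147}
```

View pics/side0.png

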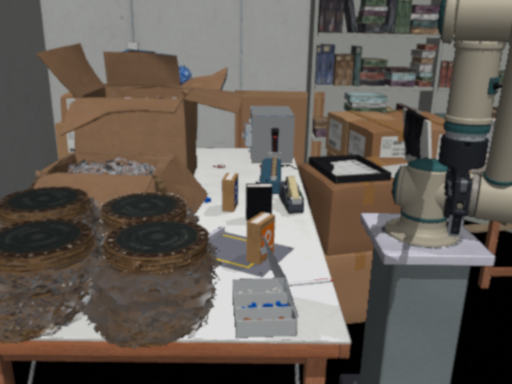

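View pics/top0.png

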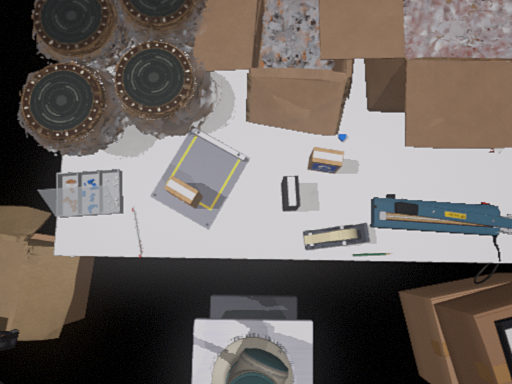

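The top view (up = +x, right = -y) shows the mat with its stop bar at (194,130)-(247,160). A carton stands on the mat at about (183,190), another carton at (326,160), a black look-alike at (290,193), the dispenser at (336,236) and the pen at (137,230). I'll enlarge before measuring.

```bash
python3 - <<'E'
import cv2
t=cv2.imread("pics/top0.png"); s=cv2.imread("pics/side0.png")
a=cv2.resize(t[115:240,125:265],None,fx=5,fy=5,interpolation=cv2.INTER_CUBIC)[:600]
b=cv2.resize(s[155:285,180:320],None,fx=4.5,fy=4.5,interpolation=cv2.INTER_CUBIC)
cv2.imwrite("pics/ta.png",a[:600]);cv2.imwrite("pics/sa.png",b[:600])
E
```

```text
(no output)
```

View pics/ta.png

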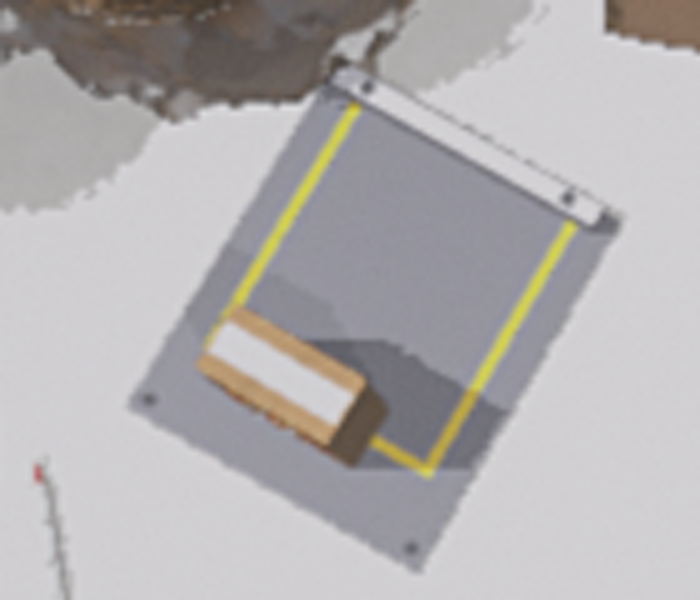

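View pics/sa.png

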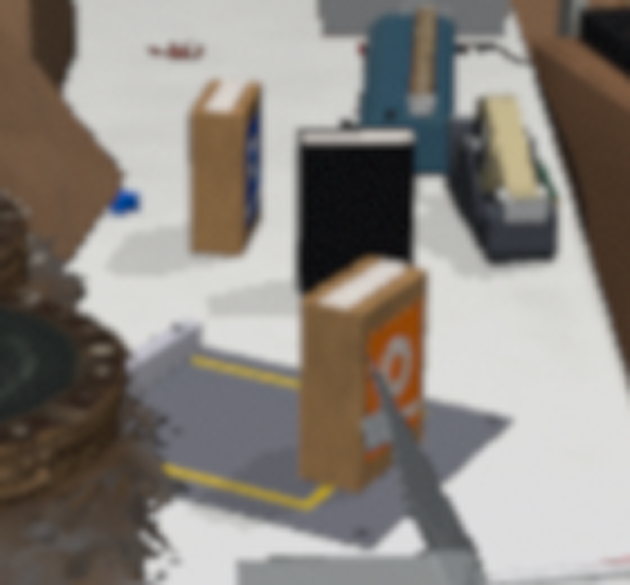

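Three candidates:
- Orange-panel carton: top (183,190), side (262,238). It stands on the mat and the crop shows its orange panel with a white disc.
- Blue-panel spare: top (326,160).
- Black look-alike: top (290,193).

The first one fits. Next I measure.

```bash
cat > h.py <<'E'
import numpy as np, cv2, json
from bench import r
def cast(name,px,z):
    c=r.get_calibration(name); T=c["cam_to_world"]; f=192/np.tan(np.radians(c["fovy"]/2))
    px=np.atleast_2d(np.asarray(px,float))
    d=np.c_[(px[:,0]-c["cx"])/f,-(px[:,1]-c["cy"])/f,-np.ones(len(px))]@T[:3,:3].T
    o=T[:3,3]; return o+d*((z-o[2])/d[:,2])[:,None]
def proj(name,P):
    c=r.get_calibration(name); T=c["cam_to_world"]; f=192/np.tan(np.radians(c["fovy"]/2))
    p=(np.atleast_2d(P)-T[:3,3])@T[:3,:3]
    return np.c_[c["cx"]+f*p[:,0]/-p[:,2], c["cy"]-f*p[:,1]/-p[:,2]]
E
python3 - <<'E'
from h import *
t=cv2.imread("pics/top0.png"); hsv=cv2.cvtColor(t,cv2.COLOR_BGR2HSV)
roi=np.zeros(t.shape[:2],np.uint8); roi[125:232,148:252]=255
yel=cv2.inRange(hsv,(22,90,90),(34,255,255))&roi
ys,xs=np.nonzero(yel); print(len(xs))
pts=cast("top",np.c_[xs,ys],.003)[:,:2]
# mat corners by eye from crop
cr=np.array([[330,85],[622,222],[420,570],[130,403]])/5+[125,115]-.4
M=cast("top",cr,.003)[:,:2]; print(M.round(4)); 
for i in range(4): e=M[(i+1)%4]-M[i]; print(np.linalg.norm(e).round(4),np.degrees(np.arctan2(*e[::-1])).round(2))
# yellow lines: left / right
ax=(M[0]-M[3])/np.linalg.norm(M[0]-M[3])+(M[1]-M[2])/np.linalg.norm(M[1]-M[2]); ax/=np.linalg.norm(ax)
for it in range(3):
    ay=np.array([-ax[1],ax[0]]); o=M.mean(0)
    q=(pts-o)@np.c_[ax,ay]
    L=q[:,1]>.05; R=(q[:,1]<-.05)
    v=[]
    for m in(L,R):
        vx,vy,x0,y0=cv2.fitLine(q[m].astype(np.float32),cv2.DIST_HUBER,0,.001,.001).ravel()
        a=np.arctan2(vy*np.sign(vx),abs(vx)); v.append(a); print("line",m.sum(),np.degrees(a).round(2),q[m].mean(0).round(4), q[m].min(0).round(4),q[m].max(0).round(4))
    a=np.mean(v);ax=ax*np.cos(a)+ay*np.sin(a)
print("yaw",np.degrees(np.arctan2(ax[1],ax[0])),"center",o)
# carton top (white strip + tan)
wh=cv2.inRange(hsv,(0,0,185),(180,40,255))&roi
tan=cv2.inRange(hsv,(8,70,120),(21,255,255))&roi
w2=np.zeros_like(roi);w2[172:208,162:206]=255
for nm,m in(("white",wh&w2),("tan",tan&w2)):
    cs,_=cv2.findContours(m,cv2.RETR_EXTERNAL,cv2.CHAIN_APPROX_NONE)
    for c in cs:
        if cv2.contourArea(c)<40: continue
        P=cast("top",c[:,0],.113)[:,:2]
        print(nm,cv2.contourArea(c),[np.round(x,4) for x in cv2.minAreaRect((P*1000).astype(np.float32))])
# by eye corners of top face
cc=np.array([[235,305],[370,380],[330,447],[198,365]])/5+[125,115]-.4
P=cast("top",cc,.113)[:,:2];print(P.round(4),P.mean(0))
for i in range(4): e=P[(i+1)%4]-P[i]; print(np.linalg.norm(e).round(4),np.degrees(np.arctan2(*e[::-1])).round(2))
E
```

```text
248
[[0.6684 0.1896]
 [0.591  0.0205]
 [0.3914 0.1285]
 [0.4821 0.2939]]
0.186 -114.59
0.227 151.58
0.1886 61.28
0.2136 -29.24
line 99 0.3 [0.0323 0.0734] [-0.0391  0.0701] [0.1009 0.0766]
line 134 -0.57 [ 0.0109 -0.0677] [-0.0632 -0.0722] [ 0.1028 -0.0509]
line 99 0.44 [0.0321 0.0735] [-0.0393  0.0701] [0.1007 0.0769]
line 134 -0.44 [ 0.011  -0.0677] [-0.0631 -0.0724] [ 0.103  -0.0511]
line 99 0.44 [0.0321 0.0735] [-0.0393  0.0701] [0.1007 0.0769]
line 134 -0.44 [ 0.011  -0.0677] [-0.0631 -0.0724] [ 0.103  -0.0511]
yaw -28.963780103753347 center [0.53324479 0.15812971]
white 188.5 [array([483.1038, 192.3666]), array([76.9451, 19.3125]), np.float64(60.0532)]
tan 112.0 [array([468.3052, 199.2087]), array([79.8612, 15.9597]), np.float64(64.4502)]
tan 75.0 [array([495.8725, 184.2283]), array([79.4482, 10.06  ]), np.float64(59.4177)]
[[0.5181 0.2172]
 [0.4803 0.1463]
 [0.4453 0.1653]
 [0.4865 0.2346]] [0.48253613 0.19085318]
0.0804 -118.1
0.0398 151.39
0.0806 59.29
0.0361 -28.86
```

```bash
python3 - <<'E'
from h import *
# ta crop points -> mat-frame model
e=np.array([[330,85],[622,222],[420,570],[130,403],[355,105],[572,228],[430,474]])/5+[125,115]-.4
m=np.array([[.130,.095],[.130,-.095],[-.1,-.095],[-.1,.095],[.113,.070],[.113,-.070],[-.049,-.072]])
W=cast("top",e,.003)[:,:2]
def fit(idx):
    a=m[idx];b=W[idx];A=a-a.mean(0);B=b-b.mean(0);U,S,V=np.linalg.svd(A.T@B);R=(U@V).T
    return R,b.mean(0)-R@a.mean(0)
for idx in ([0,1,2,3],[2,3,4,5,6],list(range(7))):
    R,t=fit(idx); print(idx,"yaw",np.degrees(np.arctan2(R[1,0],R[0,0])).round(2),t.round(4)); print(((W-t)@R-m).round(4).tolist())
c=(np.array([.4831,.1924])-t)@R; print("carton top in mat",c)
np.savez("mat.npz",R=R,t=t)
# reprojection check in both views
s=cv2.imread("pics/side0.png");tt=cv2.imread("pics/top0.png")
a=np.radians(-29.5);Rc=np.array([[np.cos(a),-np.sin(a)],[np.sin(a),np.cos(a)]])
k=[]
for z in(.003,.113):
  for x,y in((-.02,-.04),(.02,-.04),(.02,.04),(-.02,.04)): k.append([*(Rc@[x,y]+[.4831,.1924]),z])
mm=[[*(R@p+t),.003] for p in m]+[[*(R@[.115,y]+t),.025] for y in(-.085,.085)]
for n,im,o in(("side",s,(180,155)),("top",tt,(125,115))):
    im=cv2.resize(im,None,fx=4,fy=4,interpolation=cv2.INTER_CUBIC)
    for P,col in((k,(255,0,0)),(mm,(0,0,255))):
        for p in proj(n,np.array(P)): cv2.circle(im,tuple(((p+.5)*4).astype(int)),4,col,1)
    cv2.imwrite(f"pics/rp_{n}.png",im[o[1]*4:o[1]*4+540,o[0]*4:o[0]*4+600])
E
```

```text
[0, 1, 2, 3] yaw -27.93 [0.52   0.1652]
[[-0.0103, -0.0039], [0.0005, 0.0005], [0.0036, 0.0024], [0.0062, 0.001], [0.0034, 0.0026], [0.0007, -0.0014], [0.0017, 0.0012]]
[2, 3, 4, 5, 6] yaw -28.48 [0.5234 0.1646]
[[-0.0144, -0.0039], [-0.0018, 0.0006], [0.0012, 0.0003], [0.002, -0.0011], [-0.0005, 0.0026], [-0.0018, -0.0014], [-0.0009, -0.0004]]
[0, 1, 2, 3, 4, 5, 6] yaw -27.99 [0.5209 0.1651]
[[-0.0112, -0.0041], [-0.0002, 0.0002], [0.0028, 0.0019], [0.0052, 0.0005], [0.0025, 0.0024], [-0.0001, -0.0016], [0.0009, 0.0008]]
carton top in mat [-0.04619926  0.00635513]
```

View pics/rp_side.png

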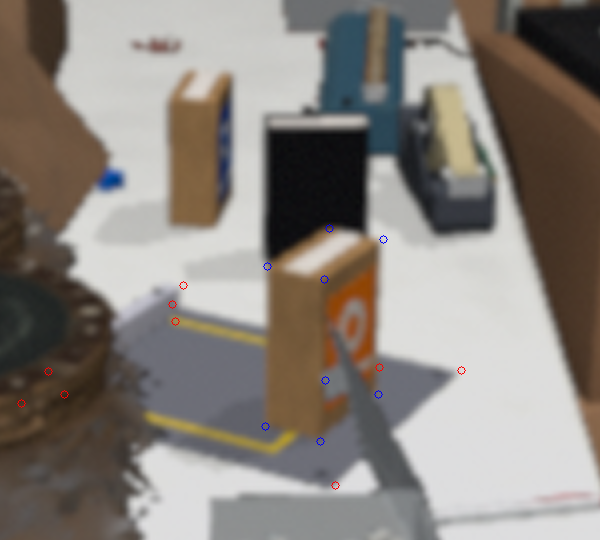

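View pics/rp_top.png

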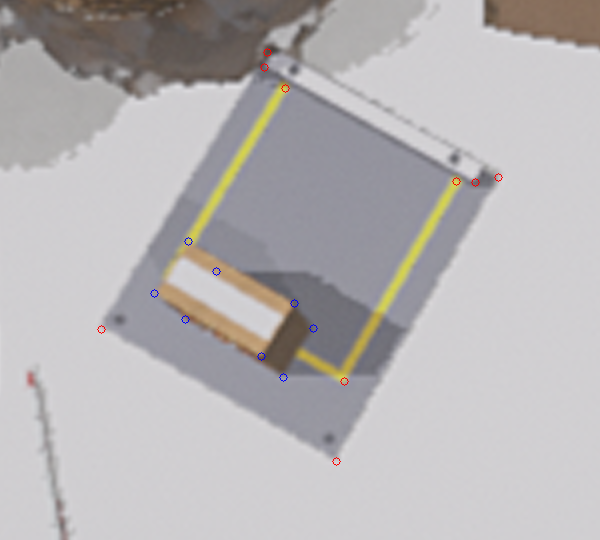

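```bash
python3 - <<'E'
from h import *
from scipy.spatial.transform import Rotation as Ro
o=r.get_obs(); Rt=Ro.from_euler("xyz",o["tcp_rot"],degrees=True).as_matrix(); print("tool x,z",Rt[:,0].round(3),Rt[:,2].round(3), "z yaw",np.degrees(np.arctan2(Rt[1,2],Rt[0,2])))
a=np.radians(-28.5);R=np.array([[np.cos(a),-np.sin(a)],[np.sin(a),np.cos(a)]]);t=np.array([.5234,.1646])
np.savez("mat.npz",R=R,t=t)
b=np.radians(-29.3)
for n,p in dict(cart=None,preF=(-.107,.005),push=(-.036,.005)).items():
    if p: print(n,(R@p+t).round(4))
print("carton mat",((np.array([.4831,.1924])-t)@R).round(4))
for z in(0,.05,.1,.2,.3):print(z,cast("top",[[40,190],[60,215]],z).round(3).tolist(),cast("side",[[269,245],[285,275]],z).round(3).tolist())
print("pen",cast("top",[[133,208],[141,255]],0.005).round(3).tolist(), "baskets",cast("top",[[155,80],[160,125]],.1).round(3).tolist())
t=cv2.imread("pics/top0.png");s=cv2.imread("pics/side0.png")
x=np.hstack([cv2.resize(t[150:260,20:160],(560,440),interpolation=2),cv2.resize(s[230:340,225:280],(220,440),interpolation=2)])
cv2.imwrite("pics/bin.png",x)
E
```

```text
tool x,z [-0.001 -0.001 -1.   ] [ 0.269  0.963 -0.002] z yaw 74.37321279679232
preF [0.4318 0.2201]
push [0.4941 0.1862]
carton mat [-0.0487  0.0052]
0 [[0.492, 0.605, 0.0], [0.422, 0.543, 0.0]] [[0.458, 0.11, 0.0], [0.424, 0.284, 0.0]]
0.05 [[0.484, 0.581, 0.05], [0.418, 0.521, 0.05]] [[0.462, 0.22, 0.05], [0.432, 0.379, 0.05]]
0.1 [[0.477, 0.557, 0.1], [0.413, 0.5, 0.1]] [[0.467, 0.33, 0.1], [0.439, 0.474, 0.1]]
0.2 [[0.461, 0.509, 0.2], [0.403, 0.457, 0.2]] [[0.476, 0.549, 0.2], [0.454, 0.663, 0.2]]
0.3 [[0.446, 0.461, 0.3], [0.393, 0.414, 0.3]] [[0.485, 0.769, 0.3], [0.469, 0.852, 0.3]]
pen [[0.445, 0.34, 0.005], [0.316, 0.311, 0.005]] baskets [[0.782, 0.277, 0.1], [0.657, 0.257, 0.1]]
```

View pics/bin.png

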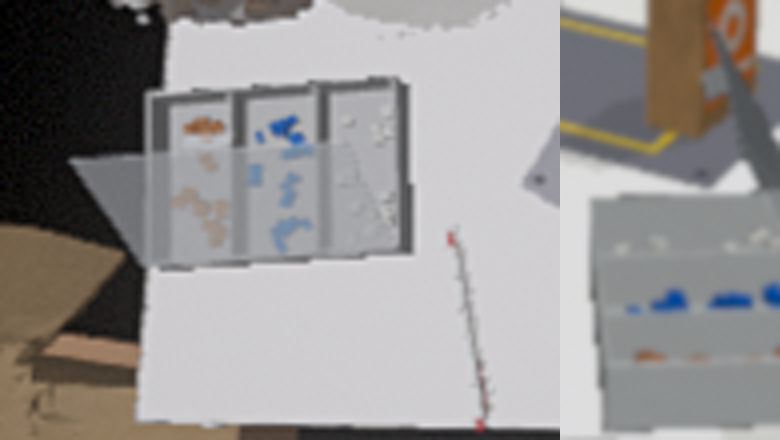

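```bash
python3 -m creep '[{"delta_pos":[0.02,-0.025,0],"twist":-1,"fingers":130},{"delta_pos":[0.05,-0.06,0],"twist":-3,"fingers":130},{"delta_pos":[0.08,-0.095,0],"twist":-5,"fingers":130},{"delta_pos":[0.11,-0.13,0],"twist":-7,"fingers":130},{"delta_pos":[0.14,-0.165,0],"twist":-9,"fingers":130},{"delta_pos":[0.17,-0.2,0],"twist":-11,"fingers":130},{"delta_pos":[0.2,-0.235,0],"twist":-12,"fingers":130},{"delta_pos":[0.225,-0.27,0],"twist":-13,"fingers":130},{"delta_pos":[0.245,-0.3,0],"twist":-13.4,"fingers":130},{"delta_pos":[0.26,-0.32,0],"twist":-13.4,"fingers":130},{"delta_pos":[0.27,-0.33,-0.02],"twist":-13.4,"fingers":130},{"delta_pos":[0.27,-0.333,-0.03],"twist":-13.4,"fingers":130}]'
python3 - <<'E'
from h import *
o=r.get_obs();print(o["ee_pos"],o["tcp_rot"],o["force"])
x=np.hstack([r.grab_frame("top")[100:250,120:280],r.grab_frame("side")[130:280,180:340]])[:,:,::-1]
cv2.imwrite("pics/p1.png",cv2.resize(x,(800,375),interpolation=2))
E
```

```text
t: 1.3
ee_pos: [0.4253, 0.2189, 0.2242]
tcp_rot: [162.0, 89.8, -137.2]
force: [-0.6, 1.3, -0.1]
gripper_width: 0.0419
[0.42525739 0.21890889 0.22416931] [ 162.0132768    89.81687617 -137.16648704] [-0.58239606  1.34772032 -0.09846203]
```

View pics/p1.png

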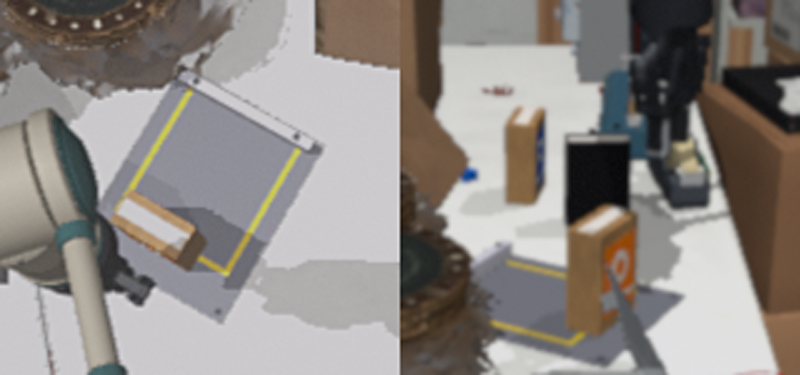

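```bash
python3 -m creep '[{"delta_pos":[0.001,0.002,-0.03],"twist":0,"fingers":130},{"delta_pos":[0.002,0.0035,-0.06],"twist":0,"fingers":130},{"delta_pos":[0.002,0.0035,-0.09],"twist":0,"fingers":130},{"delta_pos":[0.002,0.0035,-0.106],"twist":0,"fingers":130},{"delta_pos":[0.002,0.0035,-0.108],"twist":0,"fingers":130},{"delta_pos":[0.002,0.0035,-0.108],"twist":0,"fingers":130}]'
python3 - <<'E'
from h import *
from scipy.spatial.transform import Rotation as Ro
M=np.load("mat.npz");o=r.get_obs();print(o["ee_pos"],(o["ee_pos"][:2]-M["t"])@M["R"],o["force"])
z=Ro.from_euler("xyz",o["tcp_rot"],degrees=True).as_matrix()[:,2];print(np.degrees(np.arctan2(z[1],z[0])))
print(proj("top",o["ee_pos"]),proj("side",o["ee_pos"]))
x=np.hstack([r.grab_frame("top")[120:250,140:260],r.grab_frame("side")[160:290,200:320]])[:,:,::-1]
cv2.imwrite("pics/p2.png",cv2.resize(x,(800,433),interpolation=2))
E
```

```text
t: 2.0
ee_pos: [0.4248, 0.224, 0.116]
tcp_rot: [141.0, 89.6, -158.0]
force: [0.6, 1.2, 1.0]
gripper_width: 0.0417
[0.42482928 0.22395931 0.1159906 ] [-0.11494945  0.0051321 ] [0.64902662 1.19778827 1.01692611]
60.98269968564627
[[166.96144796 211.46185468]] [[284.91797897 221.57125041]]
```

View pics/p2.png

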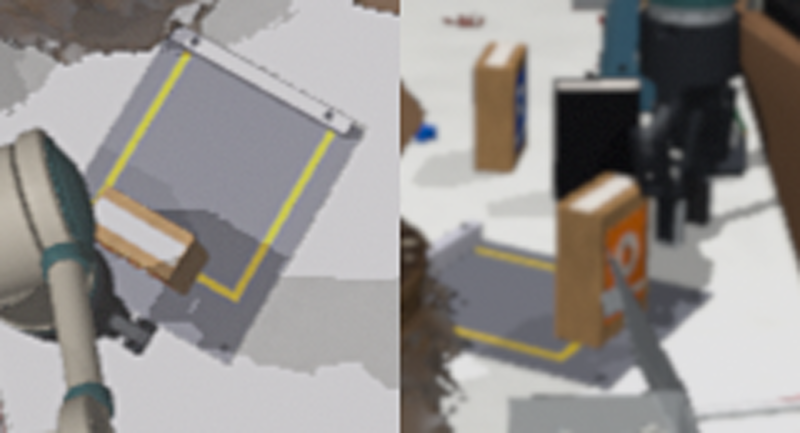

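```bash
python3 -m creep '[{"delta_pos":[0.009,-0.005,0],"twist":0,"fingers":130},{"delta_pos":[0.018,-0.01,0],"twist":0,"fingers":130},{"delta_pos":[0.0264,-0.0143,0],"twist":0,"fingers":130},{"delta_pos":[0.031,-0.0167,0],"twist":0,"fingers":130},{"delta_pos":[0.035,-0.019,0],"twist":0,"fingers":130},{"delta_pos":[0.0396,-0.0215,0],"twist":0,"fingers":130},{"delta_pos":[0.044,-0.0239,0],"twist":0,"fingers":130},{"delta_pos":[0.044,-0.0239,0],"twist":0,"fingers":130}]'
python3 - <<'E'
from h import *
M=np.load("mat.npz");o=r.get_obs();print(o["ee_pos"],(o["ee_pos"][:2]-M["t"])@M["R"],o["force"])
x=np.hstack([r.grab_frame("top")[120:250,140:260],r.grab_frame("side")[160:290,200:320]])[:,:,::-1]
cv2.imwrite("pics/p3.png",cv2.resize(x,(800,433),interpolation=2))
E
```

```text
t: 2.9
ee_pos: [0.4705, 0.1998, 0.1169]
tcp_rot: [147.5, 89.8, -151.6]
force: [0.1, 0.9, -0.2]
gripper_width: 0.0421
[0.470516   0.19979448 0.11686815] [-0.06326872  0.00569545] [ 0.13462755  0.90352901 -0.16952769]
```

View pics/p3.png

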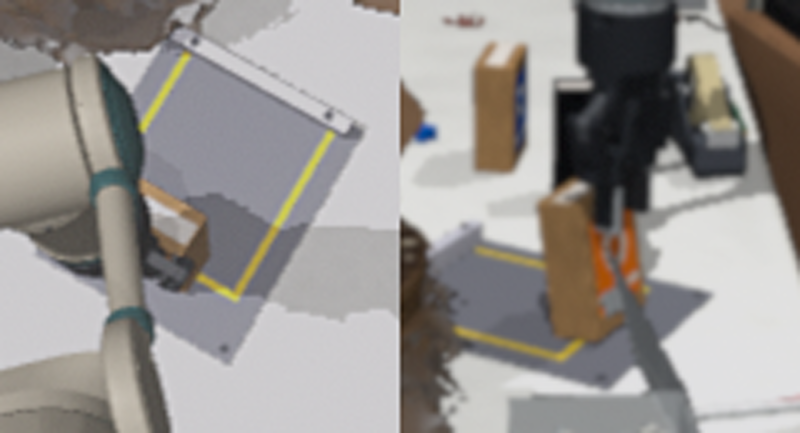

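The side view shows it leaning as intended at crop (565,260), with its base still in place. I continue slowly.

```bash
python3 -m creep '[{"delta_pos":[0.004,-0.0022,0],"twist":0,"fingers":130},{"delta_pos":[0.008,-0.0043,0],"twist":0,"fingers":130},{"delta_pos":[0.012,-0.0065,0],"twist":0,"fingers":130},{"delta_pos":[0.016,-0.0087,0],"twist":0,"fingers":130},{"delta_pos":[0.019,-0.0103,0],"twist":0,"fingers":130},{"delta_pos":[0.019,-0.0103,0],"twist":0,"fingers":130}]'
python3 - <<'E'
from h import *
M=np.load("mat.npz");o=r.get_obs();print(o["ee_pos"],(o["ee_pos"][:2]-M["t"])@M["R"],o["force"])
x=np.hstack([r.grab_frame("top")[120:250,140:260],r.grab_frame("side")[160:290,200:320]])[:,:,::-1]
cv2.imwrite("pics/p4.png",cv2.resize(x,(800,433),interpolation=2))
E
```

```text
t: 3.6
ee_pos: [0.4893, 0.1895, 0.1167]
tcp_rot: [143.5, 89.8, -155.6]
force: [-0.2, 0.6, -0.3]
gripper_width: 0.0417
[0.48932559 0.18945565 0.1167347 ] [-0.04180527  0.00558467] [-0.23101252  0.646618   -0.34729933]
```

View pics/p4.png

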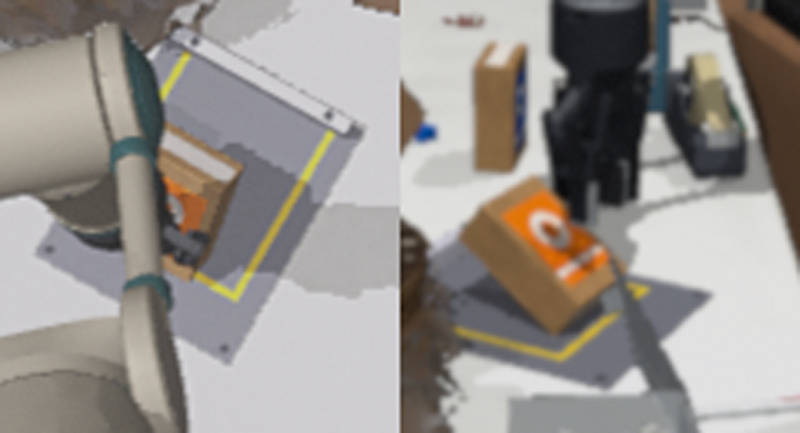

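It is falling freely, panel up. I retreat and let it settle.

```bash
python3 -m creep '[{"delta_pos":[-0.01,0.0054,0.005],"twist":0,"fingers":130},{"delta_pos":[-0.026,0.0143,0.005],"twist":0,"fingers":130},{"delta_pos":[-0.044,0.024,0.005],"twist":0,"fingers":130},{"delta_pos":[-0.057,0.031,0.005],"twist":0,"fingers":130},{"delta_pos":[-0.057,0.031,0.005],"twist":0,"fingers":130},{"delta_pos":[-0.057,0.031,0.005],"twist":0,"fingers":130},{"delta_pos":[-0.057,0.031,0.005],"twist":0,"fingers":130},{"delta_pos":[-0.057,0.031,0.005],"twist":0,"fingers":130},{"delta_pos":[-0.057,0.031,0.005],"twist":0,"fingers":130},{"delta_pos":[-0.057,0.031,0.005],"twist":0,"fingers":130}]'
python3 - <<'E'
from h import *
M=np.load("mat.npz");o=r.get_obs();print(o["ee_pos"],(o["ee_pos"][:2]-M["t"])@M["R"],o["force"])
a=r.grab_frame("top");b=r.grab_frame("side")
cv2.imwrite("pics/t5.png",a[:,:,::-1]);cv2.imwrite("pics/s5.png",b[:,:,::-1])
x=np.hstack([a[120:250,140:260],b[160:290,200:320]])[:,:,::-1]
cv2.imwrite("pics/p5.png",cv2.resize(x,(800,433),interpolation=2))
E
```

```text
t: 4.7
ee_pos: [0.432, 0.2204, 0.1216]
tcp_rot: [140.1, 89.7, -159.1]
force: [-0.4, 1.0, -0.4]
gripper_width: 0.0421
[0.43204691 0.22042449 0.12160615] [-0.1069198   0.00546959] [-0.41081939  0.97119532 -0.3937869 ]
```

View pics/p5.png

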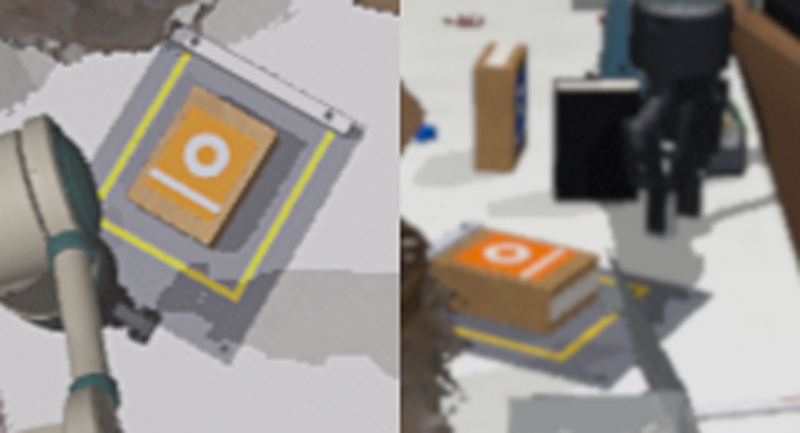

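It lies flat, panel up, centred in the outline: face corners in the crop are about (195,88), (278,130), (212,245) and (128,205). Now I measure it and the bar.

```bash
cat > m.py <<'E'
import sys
from h import *
M=np.load("mat.npz");R,t=M["R"],M["t"]
def face(im):
    hsv=cv2.cvtColor(im,cv2.COLOR_BGR2HSV)
    m=cv2.inRange(hsv,(8,60,140),(24,255,255)); k=np.zeros_like(m);k[120:220,150:250]=255;m&=k
    y=cv2.inRange(hsv,(22,120,90),(34,255,255))
    m&=~y
    m=cv2.morphologyEx(m,cv2.MORPH_OPEN,np.ones((3,3),np.uint8))
    c=max(cv2.findContours(m,cv2.RETR_EXTERNAL,cv2.CHAIN_APPROX_NONE)[0],key=cv2.contourArea)
    P=cast("top",c[:,0],.043)[:,:2]
    (cx,cy),(w,h),a=cv2.minAreaRect((P*1000).astype(np.float32))
    print("rect",cx,cy,w,h,a); 
    q=(P-t)@R; print("mat frame centre",(np.array([cx,cy])/1000-t)@R,"min",q.min(0),"max",q.max(0)); return P
E
python3 - <<'E'
from m import *
im=cv2.imread("pics/t5.png");face(im)
x=cv2.resize(im[125:230,150:255],None,fx=5.5,fy=5.5,interpolation=2);cv2.imwrite("pics/c5.png",x)
E
```

```text
rect 551.3881225585938 153.5098419189453 79.59151458740234 110.06847381591797 60.66756057739258
mat frame centre [0.02988821 0.00360856] min [-0.02519344 -0.03655915] max [0.08501758 0.04397696]
```

View pics/c5.png

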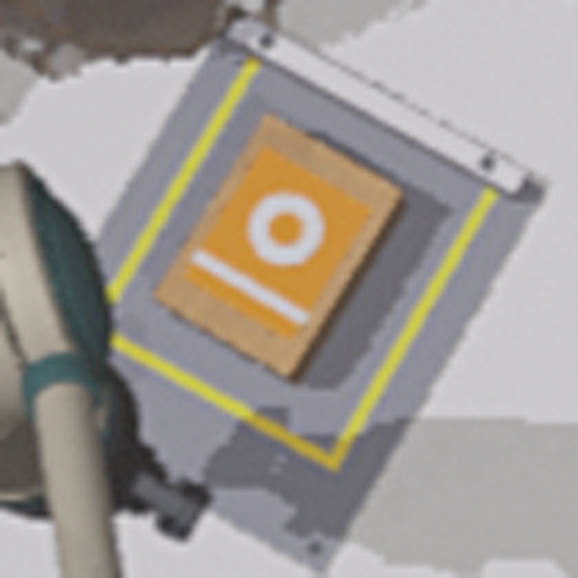

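```bash
python3 - <<'E'
from m import *
for nm,p,z in(("bar front",[[228,40],[515,193]],.025),("bar back",[[245,15],[535,172]],.025),("near line inner",[[115,335],[332,455]],.003),("right in",[[488,195],[332,455]],.003),("left in",[[258,65],[115,300]],.003)):
    P=cast("top",np.array(p)/5.5+[150,125]-.4,z)[:,:2];e=P[1]-P[0];print(nm,P.round(4).tolist(),np.degrees(np.arctan2(*e[::-1])).round(2),((P-t)@R).round(4).tolist())
E
```

```text
bar front [[0.6612, 0.185], [0.5837, 0.0362]] -117.53 [[0.1114, 0.0837], [0.1142, -0.0841]]
bar back [[0.6747, 0.1768], [0.5948, 0.0263]] -117.94 [[0.1271, 0.0829], [0.1288, -0.0875]]
near line inner [[0.5106, 0.2396], [0.4508, 0.1267]] -117.91 [[-0.0471, 0.0598], [-0.0457, -0.0679]]
right in [[0.5874, 0.0508], [0.4508, 0.1267]] 150.92 [[0.1106, -0.0695], [-0.0457, -0.0679]]
left in [[0.6545, 0.1721], [0.5288, 0.2405]] 151.46 [[0.1116, 0.0692], [-0.0315, 0.0692]]
```

```bash
python3 -m creep '[{"delta_pos":[0,0,-0.03],"twist":0.7,"fingers":130},{"delta_pos":[0,0,-0.06],"twist":0.7,"fingers":130},{"delta_pos":[0,0,-0.078],"twist":0.7,"fingers":130},{"delta_pos":[0,0,-0.08],"twist":0.7,"fingers":130},{"delta_pos":[0.015,-0.008,-0.08],"twist":0.7,"fingers":130},{"delta_pos":[0.03,-0.016,-0.08],"twist":0.7,"fingers":130},{"delta_pos":[0.044,-0.0237,-0.08],"twist":0.7,"fingers":130},{"delta_pos":[0.049,-0.0264,-0.08],"twist":0.7,"fingers":130},{"delta_pos":[0.049,-0.0264,-0.08],"twist":0.7,"fingers":130}]'
python3 - <<'E'
from h import *
M=np.load("mat.npz");o=r.get_obs();print((o["ee_pos"][:2]-M["t"])@M["R"],o["force"])
a=r.grab_frame("top");b=r.grab_frame("side")
x=np.hstack([a[120:250,140:260],b[160:290,200:320]])[:,:,::-1]
cv2.imwrite("pics/p6.png",cv2.resize(x,(800,433),interpolation=2))
E
```

```text
t: 5.7
ee_pos: [0.4827, 0.1934, 0.0421]
tcp_rot: [143.8, 89.8, -154.7]
force: [-0.7, 0.2, -0.4]
gripper_width: 0.0422
[-0.04947306  0.00590037] [-0.67659314  0.17658518 -0.38136739]
```

View pics/p6.png

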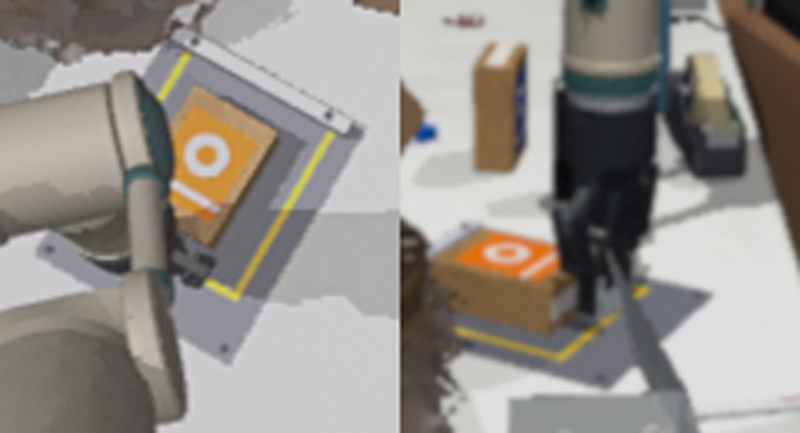

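The fingers sit just behind the carton's end at crop (590,290), and the carton has not moved. I push in small steps.

```bash
python3 -m creep '[{"delta_pos":[0.0035,-0.003,0],"twist":0,"fingers":130},{"delta_pos":[0.0078,-0.0056,0],"twist":0,"fingers":130},{"delta_pos":[0.0122,-0.008,0],"twist":0,"fingers":130},{"delta_pos":[0.0166,-0.0104,0],"twist":0,"fingers":130},{"delta_pos":[0.021,-0.0128,0],"twist":0,"fingers":130},{"delta_pos":[0.0254,-0.0152,0],"twist":0,"fingers":130},{"delta_pos":[0.029,-0.017,0],"twist":0,"fingers":130},{"delta_pos":[0.032,-0.0187,0],"twist":0,"fingers":130},{"delta_pos":[0.032,-0.0187,0],"twist":0,"fingers":130}]'
python3 - <<'E'
from h import *
M=np.load("mat.npz");o=r.get_obs();print((o["ee_pos"][:2]-M["t"])@M["R"],o["force"]@np.r_[M["R"][:,0],0],o["force"])
a=r.grab_frame("top");b=r.grab_frame("side")
x=np.hstack([a[120:250,140:260],b[160:290,200:320]])[:,:,::-1]
cv2.imwrite("pics/p7.png",cv2.resize(x,(800,433),interpolation=2))
E
```

```text
t: 6.7
ee_pos: [0.5136, 0.1748, 0.0417]
tcp_rot: [144.7, 89.8, -153.8]
force: [0.2, 0.4, -0.3]
gripper_width: 0.0422
[-0.01341941  0.00426973] -0.018104731239067216 [ 0.19713301  0.40101662 -0.25653656]
```

View pics/p7.png

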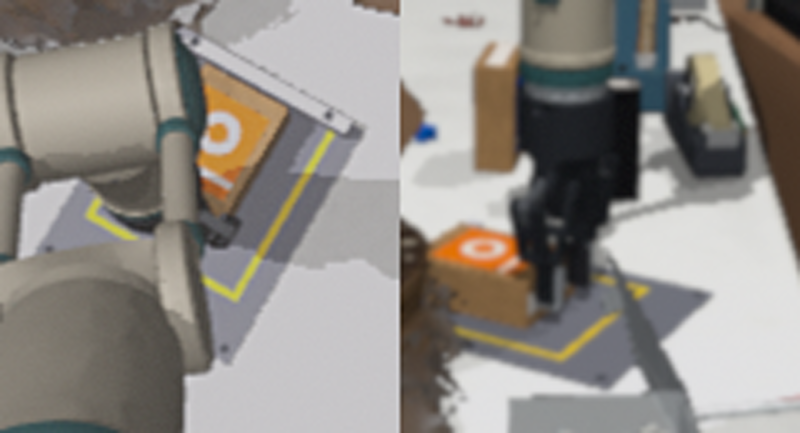

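```bash
python3 -m creep '[{"delta_pos":[0.002,-0.0011,0],"twist":0,"fingers":130},{"delta_pos":[0.004,-0.0022,0],"twist":0,"fingers":130},{"delta_pos":[0.006,-0.0033,0],"twist":0,"fingers":130},{"delta_pos":[0.008,-0.0043,0],"twist":0,"fingers":130},{"delta_pos":[0.008,-0.0043,0],"twist":0,"fingers":130}]'
python3 - <<'E'
from h import *
M=np.load("mat.npz");o=r.get_obs();print((o["ee_pos"][:2]-M["t"])@M["R"],o["force"]@np.r_[M["R"][:,0],0],o["moment"])
E
```

```text
t: 7.3
ee_pos: [0.5202, 0.1711, 0.0417]
tcp_rot: [125.0, 89.6, -173.5]
force: [-3.9, 2.3, 2.5]
gripper_width: 0.0422
[-0.00589483  0.0042159 ] -4.562643138924489 [0.48420608 0.55050841 0.05246557]
```

```bash
python3 -m creep '[{"delta_pos":[0.001,-0.0005,0],"twist":0,"fingers":130},{"delta_pos":[0.002,-0.0011,0],"twist":0,"fingers":130},{"delta_pos":[0.003,-0.0016,0],"twist":0,"fingers":130},{"delta_pos":[0.003,-0.0016,0],"twist":0,"fingers":130}]'
python3 - <<'E'
from h import *
M=np.load("mat.npz");o=r.get_obs();print((o["ee_pos"][:2]-M["t"])@M["R"],o["force"]@np.r_[M["R"][:,0],0],o["moment"])
E
```

```text
t: 7.7
ee_pos: [0.5203, 0.1711, 0.0417]
tcp_rot: [110.4, 89.3, 171.9]
force: [-8.7, 7.2, 7.1]
gripper_width: 0.0421
[-0.00583479  0.0041747 ] -11.107369654223646 [1.18659228 1.13978569 0.15247407]
```

The push is now blocked at 11 N with no travel, so the carton is against the bar. I back off and lift clear.

```bash
python3 -m creep '[{"delta_pos":[-0.004,0.0022,0],"twist":0,"fingers":130},{"delta_pos":[-0.015,0.008,0],"twist":0,"fingers":130},{"delta_pos":[-0.035,0.019,0],"twist":0,"fingers":130},{"delta_pos":[-0.06,0.0325,0.01],"twist":0,"fingers":130},{"delta_pos":[-0.08,0.043,0.04],"twist":0,"fingers":130},{"delta_pos":[-0.1,0.054,0.08],"twist":0,"fingers":130},{"delta_pos":[-0.12,0.065,0.12],"twist":0,"fingers":130},{"delta_pos":[-0.14,0.076,0.15],"twist":0,"fingers":130},{"delta_pos":[-0.14,0.076,0.15],"twist":0,"fingers":130},{"delta_pos":[-0.14,0.076,0.15],"twist":0,"fingers":130}]'
python3 - <<'E'
from m import *
a=r.grab_frame("top");b=r.grab_frame("side")
cv2.imwrite("pics/t8.png",a[:,:,::-1]);face(a[:,:,::-1].copy())
x=np.hstack([a[120:250,140:260],b[160:290,200:320]])[:,:,::-1]
cv2.imwrite("pics/p8.png",cv2.resize(x,(800,433),interpolation=2))
c0=cv2.imread("pics/top0.png")[120:265,265:400];c1=a[120:265,265:400,::-1]
print("bystander diff px",(cv2.absdiff(c0,c1).max(2)>40).sum())
E
```

```text
t: 8.7
ee_pos: [0.3804, 0.2472, 0.1922]
tcp_rot: [106.2, 89.4, 167.7]
force: [1.1, 0.4, -0.2]
gripper_width: 0.0414
rect 576.4507446289062 141.28521728515625 79.78612518310547 109.0378646850586 61.72638702392578
mat frame centre [0.05774676 0.0048242 ] min [ 0.00318156 -0.03505525] max [0.1122808  0.04479615]
bystander diff px 158
```

View pics/p8.png

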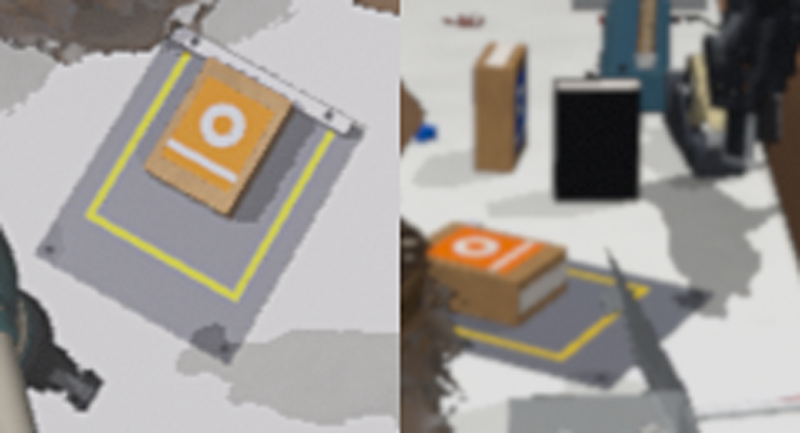

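The carton lies flush with the bar at crop (205,60)-(290,100), at yaw -28.3°, which matches the bar's. The fingers are well clear. Handing in.

```bash
python3 -c "
from bench import r
print(r.finish_job(), r.get_obs()['t'])"
```

```text
the job is handed in; nothing more can be done
the job is handed in; nothing more can be done
```

I tipped the orange-panel carton over by pushing it near its top and backed off while it fell. It landed flat, panel up, inside the outline and about 30 mm short of the bar. I then pushed it home with two spread fingers, backed off and lifted clear, and handed the job in shortly after 8.7 s. The hand-in reports no verdict.

**Last checks:**
- **Contact with the bar:** the push stalled at 11 N with no further travel. In the image the top face measures x ≈ 0.112 m in the mat frame, against a stop face at 0.115 m and a limit of 0.109 m. The calibration is only good to about 2 mm.
- **Squareness:** the carton's yaw is about -28.3°, and the bar's measured at about -27.5° to -28°. The difference is within the 0.07 rad limit.
- **Centring:** the carton's centre is about 5 mm off the mat's centre line, against a limit of 26 mm.
- **Bystanders:** before/after pictures of the area round the spare, dispenser, pencil and game piece differed in 158 pixels. I took that to be the arm's shadow and did not check further. The pen was outside that comparison and not re-measured. The arm moved above it or away from it and felt no unexpected force.

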